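Put a test gauge on the air stand

TASK

Check the larger pressure gauge on the air test stand. First turn the regulator knob clockwise until its white pointer line stands at the broad mark, then slide the fork lock fully in so that it straddles the knob. Then lift the larger gauge out of the wooden rest, push it down into the keyed port against the spring, twist it a quarter turn clockwise to the stop, and finish still gripping it there, upright and hard round, because the port springs back as soon as it is let go; leave everything else on the bench where it is.

Things in the scene. Friction and masses are not known exactly. Their poses are not given: they have to be found in the camera images.
- stand: Portable air test stand, fixed. Origin on the bench top, z up. In its frame, mm: grey base plate x -60 to 150, y -145 to 165; black air receiver (90 dia., along y, top at z 105) at x 97; regulator axis at x 0, y 75; test port axis at x 0, y -85. Port housing 56 x 56; manifold between them 50 high.
- port (a point): Centre of the port's steel face, 75 mm above the bench, axes as the stand's. The mouth is a 23 mm hole with two keyways along the stand's +x and -x (slot 11 mm wide, 34 mm from end to end). The face is 6 mm thick; once the gauge's lugs are below it, the gauge can be turned clockwise (from above) only, which turns the sleeve.
- port_floor (a point): Centre of the port's floor, 24 mm below the face. A sprung valve pin (12 mm dia.) stands 10 mm above it; the gauge's foot pushes it down: 3.5 N at first touch, 6 N at the floor. Between face and floor is a pocket 38 mm wide with the turning sleeve.
- sleeve (a joint): Sleeve in the port (rad), carried round by the gauge's lugs; 0 = under the keyways, grows clockwise from above, hard stop at 1.42. The lugs have about 0.15 rad play either way in it, so the gauge itself turns about a quarter turn (1.57) from keyways to stop. A return spring (0.09 N m at 0, 0.19 N m at the stop) turns it back when let go.
- knob (a joint): Regulator knob (rad), 0 = shut, grows clockwise seen from above, ends at 2.6; stays where it is left (friction about 0.06 N m). The broad mark is at 2.00.
- knob_grip (a point): Top centre of the regulator knob, on its vertical axis, 130 mm above the bench. The knob is a bar grip 44 mm long, 12 mm thick, 34 mm tall on a 44 mm round skirt; the point's x axis points along the bar to the pointer end.
- knob_nose (a point): Top of the pointer end of the knob's bar (white line), 22 mm from the axis.
- mark (a point): The broad black mark on the dial plate, 87 mm above the bench, from the knob's axis towards the port (the stand's -y). The pointer end stands over it at knob = 2.00.
- lock (a joint): Steel fork lock (m): 0 = drawn back, 0.030 = fully in; slides to the stand's -y, towards the knob; friction about 2 N, stays where left. Its two prongs (18 mm apart, 95 to 101 mm above the bench) pass either side of the bar's tail, only if the knob is within about 0.13 rad of the mark; drawn back they end 27 mm from the knob's axis.
- lock_tab (a point): Top centre of the fork's upright thumb tab: 24 mm wide across the slide (stand's x), 8 mm thick along it, standing 25 mm above the fork, top 126 mm above the bench. With the lock drawn back it is 75 mm from the knob's axis on the +y side, fully in 45 mm.
- rest: Wooden gauge rest, fixed, 80 x 170 x 45 mm, origin on the bench top, with two slots 24 x 34 mm (long along its y) at y = -40 and +40 mm in which the gauges hang by their collars, dials towards its +x, turned by up to 0.25 rad. Which gauge is in which slot varies.
- gauge: The larger gauge, about 0.26 kg. Origin at the centre of the stem's foot, z up, x out of the white dial. mm: stem 20 dia. to z 28; two like lugs along +y and -y, 30 from tip to tip, 7 wide, z 10 to 16 (it enters the port either way round); collar 42 dia. z 28 to 34; square 22 to z 49; case 63 dia., 30 thick (x -15 to 15), top at z 111. In the rest the foot is 17 above the bench.
- gauge_foot (a point): Centre of the foot of the gauge's stem, axes as the gauge's. In the port it is 24 mm below the face when pushed onto the floor, about 22 mm when the spring presses the lugs up under the face.
- gauge_case (a point): Centre of the larger gauge's case, 79.5 mm above its foot, axes as the gauge's.
- small_gauge: Smaller gauge, not to be touched: case 40 mm dia., 24 mm thick, plain stem without lugs, in the other slot of the rest, top 105 mm above the bench.
- oil_can: Red oil can, 72 mm dia., spout to 152 mm high. Leave alone.
- tin_can: Open steel tin, 76 mm dia., 95 mm high. Leave alone.
- hose_clamp: Steel hose clamp, ring 84 mm dia., 14 mm high. Leave alone.
- wrench: Flat steel wrench, 190 mm long, 8 mm high. Leave alone.
- nipple: Brass hexagon pipe nipple, 50 mm long, 25 mm high. Leave alone.
- offcut: Steel offcut, 50 x 110 x 40 mm. Leave alone.
Not all that is in view belongs to the job. What is shaped like the gauge but pink, purple or red is not meant.

How it is judged:
By the outcome, as a careful person would: the job done as asked, in the order asked, and still so for the second after the job is handed in, while the arm keeps its last pose, push and grip.
It also fails if it takes over 64 s, if anything falls off the work surface, if the arm or the gripper's body presses on something with over 40 N, if the wrist force passes 120 N, or if a joint passes its speed limit or range.

ROBOT

A 6-joint arm with a two-finger parallel gripper is mounted at the origin on the work surface. World frame = base frame: x ahead of the robot, y to its left, z up, the work surface at z = 0. Lengths are in m, angles in rad, forces in N, time in s.
With the tool pointing down it reaches from about 0.35 to 0.85 m from the base axis. Payload 8.1 kg.
Tool frame: the origin (TCP) lies between the finger pads; the fingertips stand 8 mm ahead of it and the grasp point (between the pads) lies 11 mm behind it; z points along the fingers, y is the line along which they close (so a half turn about z gives the same grasp; the last joint's range is limited). The gripper opens to 93 mm and grips with 3 to 60 N. Pads are 15 mm wide; open, the fingers measure 128 mm over their backs; the gripper's body (75 mm by 188 mm) begins 65 mm behind the grasp point.
Start: joints at [1.039, 0.13, 1.488, -0, 1.523, -0.085], TCP at [0.259, 0.541, 0.227] pointing down, gripper open.
Joint ranges: [-2.96, 2.96], [-0.89, 2.26], [0.02, 2.5], [-1.34, 4.48], [0, 2.73], [-2.66, 2.66]. Speed limits (rad/s): [2.39, 2.39, 2.79, 3.14, 3.14, 3.14].

INTERFACE

Orientations are given as a unit quaternion [w, x, y, z].
In Python, from plant import sensors, read_camera, camera_model, order gives the robot as it stands.
- The arm moves only by the tool drive_tool, never from a script. Its argument "moves" is a list of rows, each a list of 2 entries, a list of its own where there are three numbers: the shift along the tool's x, y, z in cm, then the turn, a rotation vector about the tool's x, y, z in degrees. A call has 1 to 5 rows; each row is the pose to reach, as a shift and turn from the pose commanded when the call began, along the tool's axes at that moment; what a row does not reach only later rows make up. A row lasts 1/10 s, in which the tool goes at most 50 mm and 8.59 degrees, less where a joint would pass 70% of its speed; a pose out of reach is approached as far as the arm can. A call with a gripper value outside its range is refused whole. "hand" is the closure, from -1 (fully open) to 1 (shut), set as the call begins (left out, the last holds). The fingers move at their own pace and stop on an object; the grip force is fixed at half the most. Time passes only in rows, so rows that repeat a pose let the fingers close. It gives the time, the measured TCP pose, the force, the opening and the grip force at its end, in the units of the state.
- sensors.read_state(): the state, without advancing time (a new reading comes with each control period).
- read_camera(name): name is "scene" or "top" or "wrist"; returns the picture (384x512x3 uint8, red, green, blue); there is no depth.
- camera_model(name): a dict with "intrinsics" (3x3 intrinsics, pixels), "D" ([k1, k2, p1, p2, k3] as OpenCV has them; the pictures are not rectified), "R" (3x3) and "t" (3): a world point X has camera coordinates R X + t. Camera axes: x right, y down, z forward; pixel columns grow to the right and rows downward; lengths in m; the calibration is good to about 2 mm. A picture is of the moment at which its call begins: read the wrist's pose just before it. camera_model takes no time and is no camera call; for the wrist camera it gives the pose at the moment of the call.
- order.hand_in(): hands the job in; it is judged then, once.
The state is a dict: "clock": time; "q": joint angles; "joint_velocities": joint speeds; "joint_efforts": joint torques, N m; "ee_pos": TCP position; "tool_rot": TCP orientation; "ft_force": force on the tool from outside, world axes, zero at the start; "wrist_torque": the same for the moment, N m; "grip_width": finger opening in m; "finger_force": force on a finger pad.
Only numpy, scipy, OpenCV 4.12 (cv2) and the standard library are available. Lean on these libraries where they do the work, as an engineer would, in place of code of your own. Each camera call takes 0.05 s, during which the arm holds its last target. There are 200 camera calls.

## Working session

There is one attempt and no reset: what is moved stays moved. The work goes in short steps, Python scripts to look and compute and a tool call to move; the robot and the scene stay as the last step left them, time stands still between calls to the robot, and variables do not carry over. Pictures are saved under pics/ and viewed, at most 10 in all, crops included, and the job is handed in when it is done.

Besides the shell and the picture viewer there is one more tool, called after "Call:" as name(argument=value, ...), one argument or row to a line, values as JSON. drive_tool: Moves the arm, as the interface text tells. Its arguments: {"type":"object","properties":{"moves":{"type":"array","items":{"type":"array"}},"hand":{"type":"number"}},"required":["moves"]}

```bash
mkdir -p pics; ls
python3 - <<'E'
from plant import sensors, read_camera, camera_model, order
import cv2
s=sensors.read_state();print({k:s[k] for k in('clock','q','ee_pos','tool_rot','grip_width')})
for n in('scene','top'):
    cv2.imwrite(f'pics/{n}0.png',cv2.resize(read_camera(n)[:,:,::-1],(800,600),interpolation=cv2.INTER_CUBIC))
    m=camera_model(n);print(n,{k:v.tolist() if hasattr(v,'tolist') else v for k,v in m.items()})
E
```

```text
pics
{'clock': 0.0, 'q': array([ 1.03858048e+00,  1.31174701e-01,  1.48926164e+00, -2.36944631e-05,
        1.52299956e+00, -8.54318234e-02]), 'ee_pos': array([0.25896454, 0.54062533, 0.22558904]), 'tool_rot': array([-2.68842398e-04,  2.21537960e-01,  9.75151313e-01, -8.81616686e-04]), 'grip_width': 0.09296234196599604}
scene {'intrinsics': [[384.56303157805286, 0.0, 253.11178488547284], [0.0, 384.56303157805286, 193.11841894757865], [0.0, 0.0, 1.0]], 'D': [-0.09300300115353179, 0.0, 0.0, 0.0, 0.0], 'R': [[0.6421913716981391, 0.7665359936763231, -0.0035794573771158276], [0.5076722609772525, -0.428808979427782, -0.747256137208888], [-0.5743336291309321, 0.47806425254431667, -0.6645264877253103]], 't': [-0.3343532779037952, -0.1500448119157169, 1.466926543139113]}
top {'intrinsics': [[474.77215405360414, 0.0, 261.47370595420534], [0.0, 474.77215405360414, 188.84237861508097], [0.0, 0.0, 1.0]], 'D': [-0.11293126901144025, 0.0, 0.0, 0.0, 0.0], 'R': [[0.01576662114561687, -0.9998111292824654, 0.011363072672976662], [-0.9886515339754033, -0.017286659908565878, -0.1492290714213793], [0.14939731599239703, -0.008881280995799278, -0.9887373588684415]], 't': [-0.018168397398138414, 0.48369121421426803, 1.2551613577132394]}
```

View pics/scene0.png

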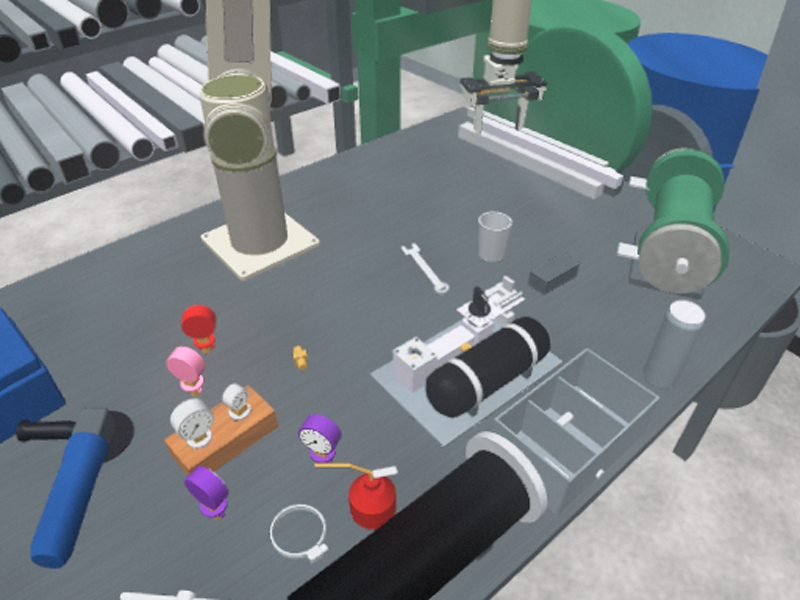

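View pics/top0.png

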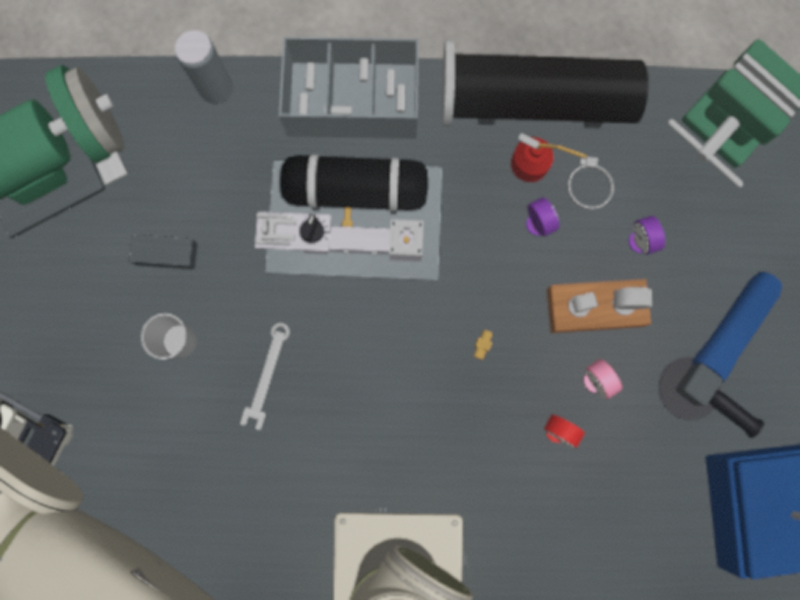

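Scene view: the stand is at about (470,350) with its knob at (480,300). The rest is at (220,430), with the large gauge at its left end. The top view shows the same layout. Next I'll enlarge the crops.

```bash
cat > h.py <<'E'
import numpy as np, cv2
from plant import sensors, read_camera, camera_model, order
from scipy.spatial.transform import Rotation as Rn
def rot(s=None):
    s=s or sensors.read_state(); q=s['tool_rot']; return Rn.from_quat([q[1],q[2],q[3],q[0]])
def ray(m,p):
    u=cv2.undistortPoints(np.array([[p]],float),np.array(m['intrinsics']),np.array(m['D']))[0,0]
    R=np.array(m['R']);t=np.array(m['t']);d=R.T@np.array([u[0],u[1],1]);return -R.T@t,d/np.linalg.norm(d)
def tri(obs):
    A=np.zeros((3,3));b=np.zeros(3);L=[ray(m,p) for m,p in obs]
    for c,d in L:
        P=np.eye(3)-np.outer(d,d);A+=P;b+=P@c
    X=np.linalg.solve(A,b);return X,[1000*np.linalg.norm((np.eye(3)-np.outer(d,d))@(X-c)) for c,d in L]
def onz(m,p,z):
    c,d=ray(m,p);return c+d*(z-c[2])/d[2]
def proj(m,X):
    R=np.array(m['R']);return cv2.projectPoints(np.atleast_2d(np.array(X,float)),cv2.Rodrigues(R)[0],np.array(m['t']),np.array(m['intrinsics']),np.array(m['D']))[0][:,0]
def crop(im,x,y,w,h,W,H):
    return cv2.resize(im[y:y+h,x:x+w],(W,H),interpolation=cv2.INTER_CUBIC)
E
python3 - <<'E'
from h import *
s=read_camera('scene')[:,:,::-1];t=read_camera('top')[:,:,::-1]
a=np.vstack([np.hstack([crop(s,240,170,100,75,400,300),crop(s,100,240,100,75,400,300)]),np.hstack([crop(t,155,125,120,60,400,200),crop(t,340,170,100,50,400,200)])])
cv2.imwrite('pics/c1.png',a)
# scale x4 for first three?  scene 4x, top stand 3.333x, top rest 4x
E
```

```text
(no output)
```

View pics/c1.png

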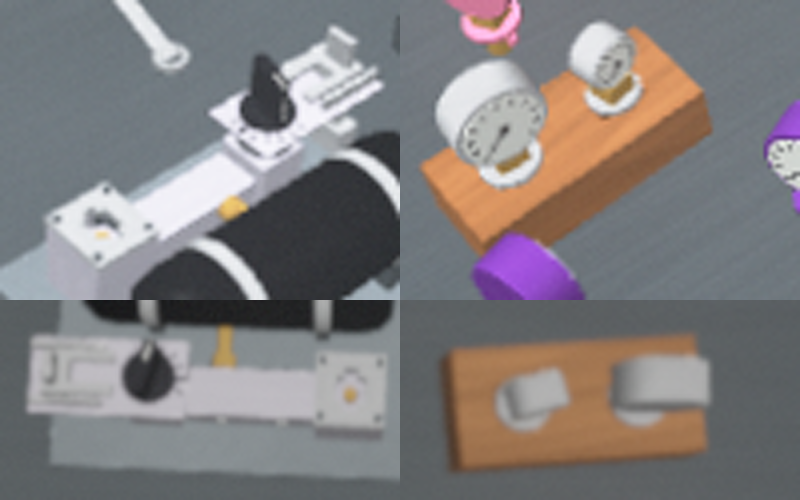

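Crop contents:
- **Scene, stand:** port hole at (101,222), knob bar top at (265,57), tab at (341,35).
- **Scene, rest:** large case at (493,110), collar at (511,165).
- **Top, stand:** port at (350,392), knob at (148,367), tab at (50,370).
- **Top, rest:** corners visible, large gauge at the right.

Run:
```python
from h import *
np.set_printoptions(precision=4,suppress=True)
S=camera_model('scene');T=camera_model('top')
ss=lambda x,y:(240+x/4-.4,170+y/4-.4)
sr=lambda x,y:(100+(x-400)/4-.4,240+y/4-.4)
ts=lambda x,y:(155+x/3.3333-.35,125+(y-300)/3.3333-.35)
tr=lambda x,y:(340+(x-400)/4-.4,170+(y-300)/4-.4)
P=lambda n,a,b:print(n,*tri([(S,a),(T,b)]))
P('port',ss(102,224),ts(350,392))
P('knob',ss(265,57),ts(148,364))
P('tab',ss(341,35),ts(48,365))
P('case/collar',sr(511,165),tr(638,403))
for c,n in(((47,218),'L'),((108,183),'far'),((158,232),'R'),((98,266),'near')):print('face',n,onz(S,ss(*c),.075))
for c in((316,352),(388,352),(382,430),(315,428)):print('faceT',onz(T,ts(*c),.075))
for c in((422,170),(483,248),(713,98),(637,33)):print('restS',onz(S,sr(*c),.045))
for c in((451,352),(457,468),(707,453),(697,335)):print('restT',onz(T,tr(*c),.045))
for c in((52,304),(50,465)):print('baseplateT',onz(T,ts(*c),.006))
print('cam',[-np.array(m['R']).T@m['t'] for m in (S,T)])
w=camera_model('wrist');R=rot();c=-np.array(w['R']).T@w['t'];print('wrist cam in tool',R.inv().apply(c-sensors.read_state()['ee_pos']),(np.array(w['R'])@R.as_matrix()),w['intrinsics'][0])
```

```text
port [ 0.5778 -0.0034  0.0708] [np.float64(0.010033814409885067), np.float64(0.010033814409853632)]
knob [0.5801 0.1505 0.1429] [np.float64(0.3907864623498938), np.float64(0.3907864623497796)]
tab [0.5835 0.2312 0.1228] [np.float64(0.17350112649426241), np.float64(0.17350112649414087)]
case/collar [ 0.4727 -0.3878  0.0373] [np.float64(0.9260200224535057), np.float64(0.9260200224532865)]
face L [ 0.5513 -0.0319  0.075 ]
face far [0.5529 0.0242 0.075 ]
face R [0.6119 0.0188 0.075 ]
face near [ 0.6087 -0.0342  0.075 ]
faceT [0.6093 0.0245 0.075 ]
faceT [ 0.6104 -0.0334  0.075 ]
faceT [ 0.5462 -0.0294  0.075 ]
faceT [0.5469 0.0241 0.075 ]
restS [ 0.4461 -0.4354  0.045 ]
restS [ 0.525  -0.4304  0.045 ]
restS [ 0.5164 -0.2578  0.045 ]
restS [ 0.4341 -0.2686  0.045 ]
restT [ 0.5042 -0.2574  0.045 ]
restT [ 0.4248 -0.2605  0.045 ]
restT [ 0.4375 -0.4336  0.045 ]
restT [ 0.5192 -0.4293  0.045 ]
baseplateT [0.6657 0.2528 0.006 ]
baseplateT [0.5257 0.2477 0.006 ]
cam [array([ 1.1334, -0.5093,  0.8615]), array([0.291 , 0.0013, 1.3134])]
wrist cam in tool [ 0.0724 -0.0014 -0.1585] [[-0.0006  1.      0.0007]
 [-0.965  -0.0004 -0.2622]
 [-0.2622 -0.0009  0.965 ]] [324.6508   0.     254.2406]
```

Call:
drive_tool(
  moves=[
    [[-22.8, -10.4, 0], [0, 0, -12.8]],
    [[-22.8, -10.4, 0], [0, 0, -12.8]],
    [[-22.8, -10.4, 0], [0, 0, -12.8]],
    [[-22.8, -10.4, 0], [0, 0, -12.8]],
    [[-22.8, -10.4, 0], [0, 0, -12.8]],
  ],
)

```text
clock: 0.7
ee_pos: [0.4188, 0.3494, 0.2266]
tool_rot: [0.0, 0.111, 0.994, 0.0]
ft_force: [1.1, 0.0, 0.5]
grip_width: 0.0931
finger_force: 0.0
```

Call:
drive_tool(
  moves=[
    [[-19.9, -15.3, 0], [0, 0, -12.8]],
    [[-19.9, -15.3, 0], [0, 0, -12.8]],
    [[-19.9, -15.3, 0], [0, 0, -12.8]],
    [[-19.9, -15.3, 0], [0, 0, -12.8]],
    [[-19.9, -15.3, 0], [0, 0, -12.8]],
  ],
)

```text
clock: 1.2
ee_pos: [0.5756, 0.1601, 0.2266]
tool_rot: [0.0, 0.0, 1.0, 0.0]
ft_force: [0.9, 1.1, -0.0]
grip_width: 0.093
finger_force: 0.0
```

Run:
```python
from h import *
import pickle
m=camera_model('wrist');im=read_camera('wrist')[:,:,::-1]
cv2.imwrite('pics/w1raw.png',im);pickle.dump(m,open('w1.pkl','wb'))
cv2.imwrite('pics/w1.png',cv2.resize(im,(800,600),interpolation=cv2.INTER_CUBIC))
for X in([.579,-.005,.075],[.58,.155,.13],[.58,.23,.126]):print(proj(m,X)*1.5625)
```

```text
[[136.8437749  293.40162967]]
[[390.49973656 320.1619355 ]]
[[531.42521586 317.90162397]]
```

View pics/w1.png

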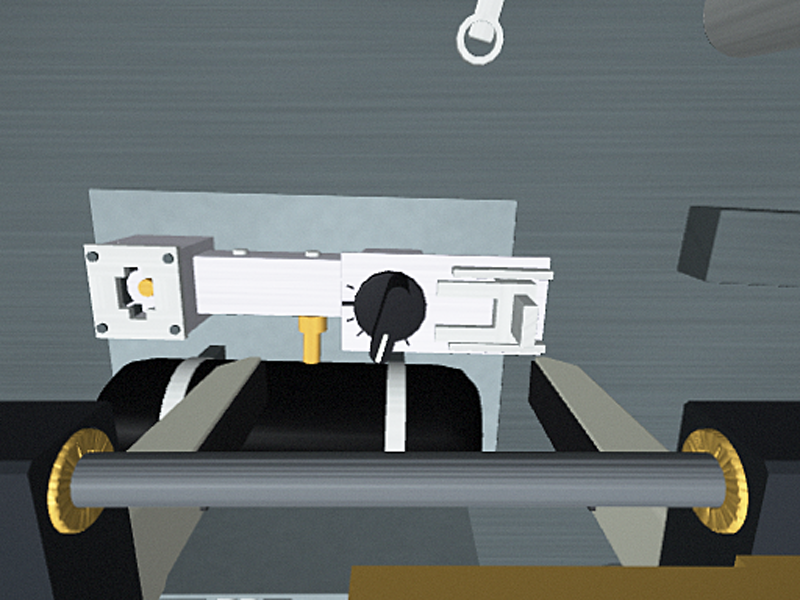

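Wrist view:
- **Port:** face screws at (92,257), (166,257), (174,329) and (101,331), so the centre is near (133,293).
- **Knob:** bar top runs from the tail (400,276) to the nose (381,358).
- **Lock:** tab top near (531,318).
- **Dial:** broad mark at (348,302).

All of these match the projected estimates.

Run:
```python
from h import *
import pickle
np.set_printoptions(precision=4,suppress=True)
S=camera_model('scene');T=camera_model('top');W=pickle.load(open('w1.pkl','rb'))
w=lambda x,y:(x/1.5625-.2,y/1.5625-.2)
ss=lambda x,y:(240+x/4-.4,170+y/4-.4)
ts=lambda x,y:(155+x/3.3333-.35,125+(y-300)/3.3333-.35)
print('port',*tri([(S,ss(102,224)),(T,ts(350,392)),(W,w(133,293))]))
print('knob',*tri([(S,ss(265,57)),(W,w(391,318))]))
print('tab',*tri([(S,ss(341,35)),(T,ts(48,365)),(W,w(531,318))]))
sc=np.array([onz(W,w(*c),.075) for c in((92,257),(166,257),(174,329),(101,331))]);print(sc,sc.mean(0))
a=onz(W,w(400,276),.13);b=onz(W,w(381,358),.13);print('bar',a,b,(a+b)/2,np.linalg.norm(b-a),np.arctan2(*(b-a)[[1,0]]))
print('mark',onz(W,w(348,302),.087), 'tab', onz(W,w(531,318),.126))
```

```text
port [ 0.5784 -0.0052  0.0743] [np.float64(1.5379705779597073), np.float64(2.3356292570444643), np.float64(2.3504863379826313)]
knob [0.5761 0.155  0.1378] [np.float64(0.27499411259704626), np.float64(0.2749941125971053)]
tab [0.5826 0.2314 0.1218] [np.float64(0.8322464776285331), np.float64(0.9549860085430966), np.float64(1.5027745731675848)]
[[ 0.5557 -0.0295  0.075 ]
 [ 0.5557  0.0159  0.075 ]
 [ 0.6023  0.0154  0.075 ]
 [ 0.6036 -0.0313  0.075 ]] [ 0.5793 -0.0074  0.075 ]
bar [0.5562 0.1598 0.13  ] [0.601  0.1497 0.13  ] [0.5786 0.1547 0.13  ] 0.045975808278928484 -0.2228530981165997
mark [0.5813 0.1284 0.087 ] tab [0.5799 0.2296 0.126 ]
```

Call:
drive_tool(
  moves=[
    [[-0.3, -0.5, 3], [0, 0, 8]],
    [[-0.3, -0.5, 7], [0, 0, 12.8]],
    [[-0.3, -0.5, 10], [0, 0, 12.8]],
    [[-0.3, -0.5, 11.1], [0, 0, 12.8]],
    [[-0.3, -0.5, 11.1], [0, 0, 12.8]],
  ],
  hand=0,
)

```text
clock: 1.75
ee_pos: [0.5761, 0.1568, 0.1136]
tool_rot: [-0.002, 0.111, 0.994, -0.001]
ft_force: [-0.0, -0.4, 0.2]
grip_width: 0.0576
finger_force: 0.0
```

Call:
drive_tool(
  moves=[
    [[0, 0, 0], [0, 0, 0]],
    [[0, 0, 0], [0, 0, 0]],
    [[0, 0, 0], [0, 0, 0]],
    [[0, 0, 0], [0, 0, 0]],
    [[0, 0, 0], [0, 0, 0]],
  ],
  hand=1,
)

```text
clock: 2.25
ee_pos: [0.5781, 0.1571, 0.1164]
tool_rot: [0.001, 0.111, 0.994, 0.0]
ft_force: [0.5, -0.3, 0.2]
grip_width: 0.0175
finger_force: 0.0
```

Call:
drive_tool(
  moves=[
    [[0, 0, 0], [0, 0, 0]],
    [[0, 0, 0], [0, 0, 0]],
    [[0, 0, 0], [0, 0, 0]],
  ],
)

```text
clock: 2.55
ee_pos: [0.578, 0.1569, 0.1161]
tool_rot: [0.0, 0.112, 0.994, 0.0]
ft_force: [0.3, -1.6, 3.3]
grip_width: 0.0116
finger_force: 29.6
```

Call:
drive_tool(
  moves=[
    [[0, 0, 0], [0, 0, 6]],
    [[0, 0, 0], [0, 0, 12]],
    [[0, 0, 0], [0, 0, 18]],
    [[0, 0, 0], [0, 0, 24]],
    [[0, 0, 0], [0, 0, 30]],
  ],
)

```text
clock: 3.05
ee_pos: [0.5791, 0.1591, 0.1162]
tool_rot: [0.001, 0.367, 0.93, 0.002]
ft_force: [7.6, 9.9, -3.6]
grip_width: 0.0113
finger_force: 29.9
```

Call:
drive_tool(
  moves=[
    [[0, 0, 0], [0, 0, 6]],
    [[0, 0, 0], [0, 0, 12]],
    [[0, 0, 0], [0, 0, 18]],
    [[0, 0, 0], [0, 0, 24]],
    [[0, 0, 0], [0, 0, 30]],
  ],
)

```text
clock: 3.55
ee_pos: [0.5812, 0.1604, 0.1162]
tool_rot: [0.002, 0.595, 0.804, 0.005]
ft_force: [19.6, 15.4, -12.6]
grip_width: 0.0121
finger_force: 30.0
```

Call:
drive_tool(
  moves=[
    [[0, 0, 0], [0, 0, 6]],
    [[0, 0, 0], [0, 0, 12]],
    [[0, 0, 0], [0, 0, 17.2]],
    [[0, 0, 0], [0, 0, 17.2]],
    [[0, 0, 0], [0, 0, 17.2]],
  ],
)

```text
clock: 4.05
ee_pos: [0.5827, 0.1606, 0.1163]
tool_rot: [0.002, 0.707, 0.707, 0.006]
ft_force: [26.6, 16.3, -17.3]
grip_width: 0.0116
finger_force: 30.0
```

Call:
drive_tool(
  moves=[
    [[0.2, 0.25, 0], [0, 0, 0]],
    [[0.4, 0.5, 0], [0, 0, 0]],
    [[0.4, 0.5, 0], [0, 0, 0]],
  ],
)

```text
clock: 4.35
ee_pos: [0.5832, 0.1611, 0.1161]
tool_rot: [0.0, 0.707, 0.707, 0.0]
ft_force: [-0.1, 0.3, 4.9]
grip_width: 0.012
finger_force: 29.9
```

Call:
drive_tool(
  moves=[
    [[0, 0, 0], [0, 0, 0]],
    [[0, 0, 0], [0, 0, 0]],
    [[0, 0, 0], [0, 0, 0]],
    [[0, 0, -3], [0, 0, 0]],
    [[0, 0, -7], [0, 0, 0]],
  ],
  hand=0.2,
)

```text
clock: 4.85
ee_pos: [0.5803, 0.1605, 0.183]
tool_rot: [-0.002, 0.707, 0.707, -0.003]
ft_force: [0.8, 0.1, 0.7]
grip_width: 0.0367
finger_force: 0.0
```

Call:
drive_tool(
  moves=[
    [[0, 0, -4], [0, 0, 0]],
    [[0, 0, -4], [0, 0, 0]],
  ],
)

```text
clock: 5.05
ee_pos: [0.5858, 0.1616, 0.2331]
tool_rot: [0.003, 0.707, 0.707, 0.004]
ft_force: [0.9, 0.7, 0.6]
grip_width: 0.0372
finger_force: 0.0
```

Run:
```python
from h import *
import pickle
print(sensors.read_state()['ee_pos'])
m=camera_model('wrist');im=read_camera('wrist')[:,:,::-1]
cv2.imwrite('pics/w2raw.png',im);pickle.dump(m,open('w2.pkl','wb'))
cv2.imwrite('pics/w2.png',cv2.resize(im,(800,600),interpolation=cv2.INTER_CUBIC))
for X in([.583,-.005,.075],[.583,.155,.13],[.583,.23,.126]):print(proj(m,X)*1.5625)
```

```text
[0.58582686 0.16160705 0.23310257]
[[391.94044607 507.65357885]]
[[390.84308352 317.39658556]]
[[390.27102251 173.24929188]]
```

View pics/w2.png

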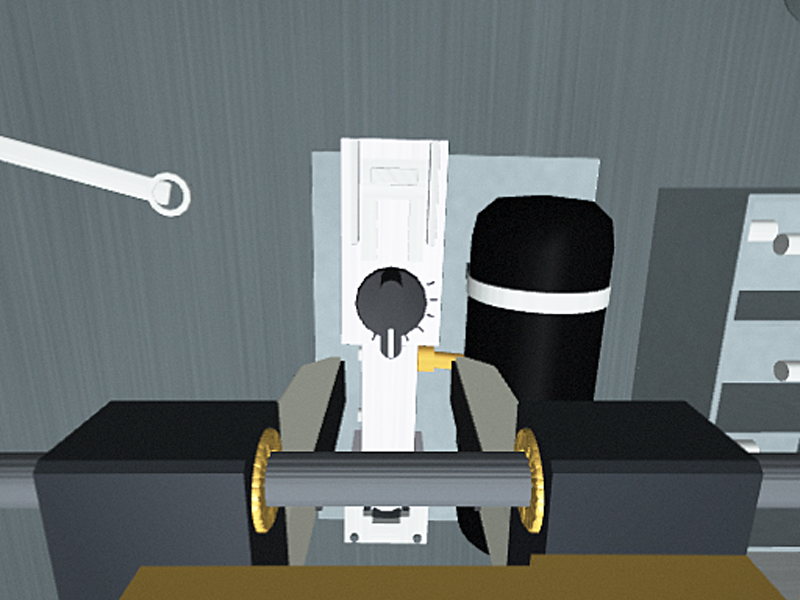

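Wrist view 2: the knob pointer is at (391,345), pointing toward the port. The tab is at (395,176), and the front port screws are at (354,538) and (417,538). I'll enlarge this to check the stand's yaw against the bar.

Run:
```python
from h import *
m=camera_model('wrist');im=read_camera('wrist')[:,:,::-1]
import pickle;pickle.dump(m,open('w3.pkl','wb'));cv2.imwrite('pics/w3raw.png',im);print(sensors.read_state()['ee_pos'],rot().as_quat())
a=np.hstack([crop(im,210,85,90,150,360,600),np.vstack([crop(im,210,300,100,55,440,242),crop(im,215,160,75,60,440,358)])])
cv2.imwrite('pics/c3.png',a)
```

```text
[0.58342909 0.16113018 0.22704905] [0.70709457 0.7071176  0.00117195 0.00077113]
```

View pics/c3.png

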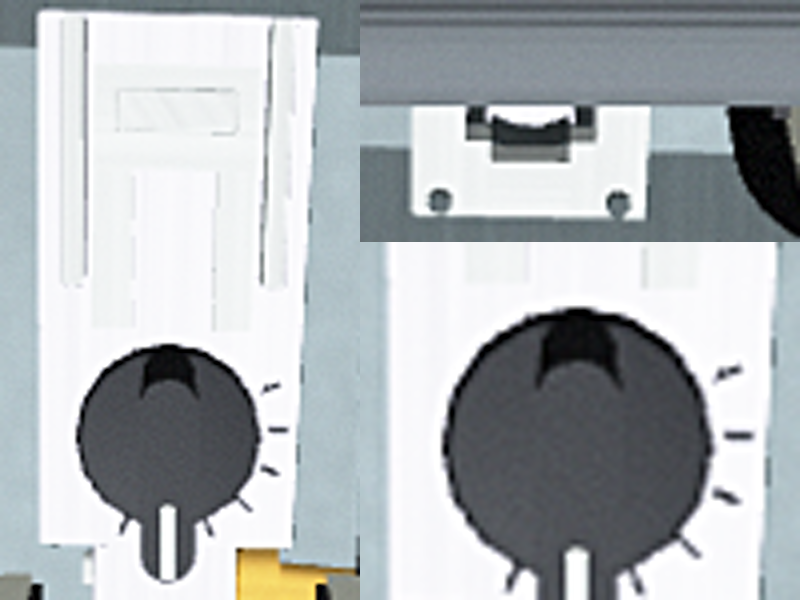

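Crop: plate edges are left (38,10)-(40,545) and right (318,18)-(293,548). Tab centre is (177,112), the white line runs (168,507)-(167,580), and the port screws are at (440,200) and (619,203).

Run:
```python
from h import *
import pickle
np.set_printoptions(precision=4,suppress=True)
W=pickle.load(open('w3.pkl','rb'))
a=lambda x,y:(210+x/4-.4,85+y/4-.4)
b=lambda x,y:(210+(x-360)/4.4-.4,300+y/4.4-.4)
def yaw(p,q): d=q-p; return np.arctan2(d[0],-d[1])  # 0 = along -y
pc=[onz(W,a(*c),.087) for c in((38,10),(318,18),(40,545),(293,548))];print(pc)
print('plate axis',yaw((pc[0]+pc[1])/2,(pc[2]+pc[3])/2), 'edges',yaw(pc[0],pc[2]),yaw(pc[1],pc[3]), 'cross',np.arctan2(pc[1][1]-pc[0][1],pc[1][0]-pc[0][0]),np.arctan2(pc[3][1]-pc[2][1],pc[3][0]-pc[2][0]))
t=onz(W,a(177,112),.126);print('tab',t)
n=onz(W,a(167,582),.13);l=onz(W,a(168,507),.13);print('nose',n,l,'line yaw',yaw(l,n))
s=[onz(W,b(440,200),.075),onz(W,b(619,203),.075)];print('screws',s,np.linalg.norm(s[1]-s[0]),np.arctan2(s[1][1]-s[0][1],s[1][0]-s[0][0]),(s[0]+s[1])/2)
print('axis tab-port',yaw(t,(s[0]+s[1])/2),'nose-port',yaw(n,(s[0]+s[1])/2))
pw=camera_model('wrist')
c=[onz(W,a(*c),.126) for c in((116,90),(239,92),(237,134),(116,131))];print('tab edges',np.arctan2(*(c[1]-c[0])[[1,0]]),np.arctan2(*(c[2]-c[3])[[1,0]]),[np.linalg.norm(c[i]-c[i-1]) for i in range(4)])
```

```text
[array([0.5543, 0.2496, 0.087 ]), array([0.616 , 0.2479, 0.087 ]), array([0.5511, 0.1248, 0.087 ]), array([0.6133, 0.1239, 0.087 ])]
plate axis -0.02364989892708202 edges -0.0253628350800949 -0.021926449737690965 cross -0.027516508840672492 -0.015249413722660842
tab [0.5847 0.2284 0.126 ]
nose [0.5824 0.1318 0.13  ] [0.5827 0.1485 0.13  ] line yaw -0.015519027196556071
screws [array([ 0.5549, -0.0294,  0.075 ]), array([ 0.6013, -0.0306,  0.075 ])] 0.046438125809486024 -0.025274451200814726 [ 0.5781 -0.03    0.075 ]
axis tab-port -0.025381571571005197 nose-port -0.02670132423193183
tab edges -0.01637535462883855 -0.024960822093469438 [np.float64(0.007762972286090363), np.float64(0.023979685627958363), np.float64(0.007968984755257862), np.float64(0.02378905916589726)]
```

Call:
drive_tool(
  moves=[
    [[4.5, 0.1, 0], [0, 0, 1.4]],
    [[8.4, 0.2, 0], [0, 0, 1.4]],
    [[8.4, 0.2, 4], [0, 0, 1.4]],
    [[8.4, 0.2, 8], [0, 0, 1.4]],
    [[8.4, 0.2, 11.1], [0, 0, 1.4]],
  ],
  hand=1,
)

```text
clock: 5.65
ee_pos: [0.5821, 0.2447, 0.1096]
tool_rot: [-0.001, 0.715, 0.699, -0.002]
ft_force: [0.1, -0.1, -0.3]
grip_width: 0.0024
finger_force: 0.0
```

Call:
drive_tool(
  moves=[
    [[0, 0, 0], [0, 0, 0]],
    [[0, 0, 0], [0, 0, 0]],
    [[-0.5, 0, 0], [0, 0, 0]],
    [[-1, 0, 0], [0, 0, 0]],
  ],
)

```text
clock: 6.05
ee_pos: [0.5835, 0.2348, 0.1135]
tool_rot: [-0.001, 0.716, 0.699, -0.001]
ft_force: [-0.4, 1.5, -1.5]
grip_width: 0.0005
finger_force: 1.1
```

Call:
drive_tool(
  moves=[
    [[-0.5, 0, 0], [0, 0, 0]],
    [[-1, 0, 0], [0, 0, 0]],
    [[-1.5, 0, 0], [0, 0, 0]],
    [[-2, 0, 0], [0, 0, 0]],
    [[-2.2, 0, 0], [0, 0, 0]],
  ],
)

```text
clock: 6.55
ee_pos: [0.5839, 0.2134, 0.1149]
tool_rot: [-0.001, 0.716, 0.698, 0.001]
ft_force: [-1.1, 11.4, -2.1]
grip_width: 0.0006
finger_force: 5.5
```

Call:
drive_tool(
  moves=[
    [[-0.2, 0, 0], [0, 0, 0]],
    [[-0.4, 0, 0], [0, 0, 0]],
    [[-0.4, 0, 0], [0, 0, 0]],
  ],
)

```text
clock: 6.85
ee_pos: [0.5839, 0.2131, 0.1152]
tool_rot: [-0.002, 0.715, 0.699, 0.003]
ft_force: [0.1, 19.9, -3.6]
grip_width: 0.0007
finger_force: 9.7
```

Call:
drive_tool(
  moves=[
    [[1.2, 0, 0], [0, 0, 0]],
    [[1.2, 0, -4], [0, 0, 0]],
    [[0, 0, -9], [0, 0, 0]],
    [[-4, 0, -11], [0, 0, 0]],
    [[-4, 0, -11], [0, 0, 0]],
  ],
  hand=0,
)

```text
clock: 7.35
ee_pos: [0.586, 0.1656, 0.2308]
tool_rot: [0.004, 0.717, 0.697, 0.003]
ft_force: [0.6, 0.1, -0.0]
grip_width: 0.0358
finger_force: 0.0
```

Call:
drive_tool(
  moves=[
    [[0, 0, 0], [0, 0, 0]],
    [[0, 0, 0], [0, 0, 0]],
  ],
)

```text
clock: 7.55
ee_pos: [0.5823, 0.1691, 0.2234]
tool_rot: [-0.0, 0.716, 0.698, -0.001]
ft_force: [-0.2, 0.3, 0.2]
grip_width: 0.0463
finger_force: 0.0
```

Run:
```python
from h import *
import pickle
m=camera_model('wrist');im=read_camera('wrist')[:,:,::-1];print(sensors.read_state()['ee_pos'])
cv2.imwrite('pics/w4raw.png',im);pickle.dump(m,open('w4.pkl','wb'))
c=proj(m,[.583,.154,.13])[0];x,y=int(c[0])-70,int(c[1])-70;print(x,y)
cv2.imwrite('pics/c4.png',crop(im,x,y,140,105,800,600))
for d in (45,75):print(d,(proj(m,[.583+.024*d/1000,.154+d/1000,.126])[0]-[x,y])*5.714)
```

```text
[0.58209554 0.16930982 0.22301475]
186 146
45 [401.23936385  84.16152122]
75 [ 401.28573169 -137.14048199]
```

View pics/c4.png

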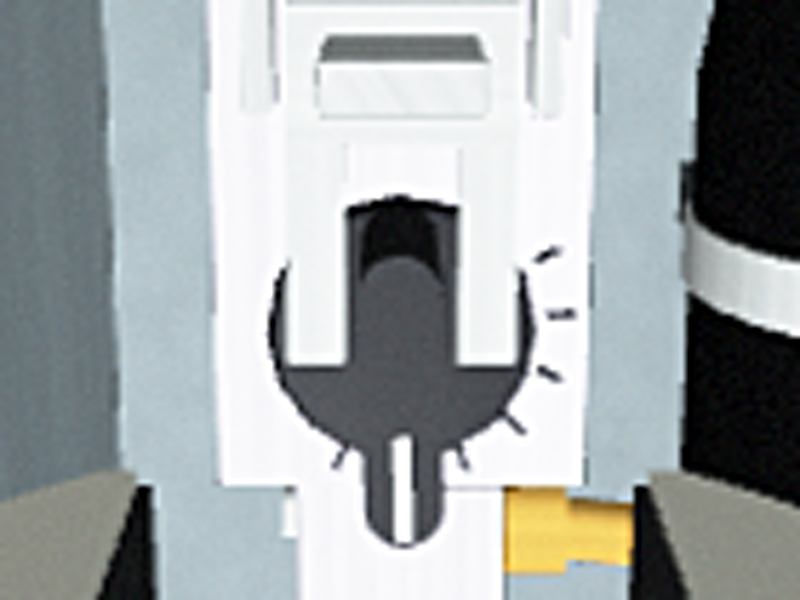

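The fork straddles the bar's tail. The tab at (402,89) matches the fully-in prediction of (401,84), and the pointer sits at the broad mark. Next is the gauge.

Call:
drive_tool(
  moves=[
    [[-5, -0.9, -0.5], [0, 0, 0]],
    [[-10, -1.8, -1], [0, 0, 0]],
    [[-15, -2.7, -1.5], [0, 0, 0]],
    [[-17.4, -3.15, -1.6], [0, 0, 0]],
  ],
)

```text
clock: 8.0
ee_pos: [0.5461, -0.0064, 0.2398]
tool_rot: [-0.0, 0.716, 0.698, -0.001]
ft_force: [-0.0, 0.1, 0.4]
grip_width: 0.0465
finger_force: 0.0
```

Call:
drive_tool(
  moves=[
    [[-5, -0.9, -0.5], [0, 0, 0]],
    [[-10, -1.8, -1], [0, 0, 0]],
    [[-15, -2.7, -1.5], [0, 0, 0]],
    [[-17.4, -3.15, -1.6], [0, 0, 0]],
  ],
)

```text
clock: 8.4
ee_pos: [0.5103, -0.1798, 0.2559]
tool_rot: [-0.0, 0.716, 0.698, -0.001]
ft_force: [0.1, -0.1, 0.4]
grip_width: 0.0467
finger_force: 0.0
```

Call:
drive_tool(
  moves=[
    [[-5, -0.9, -0.5], [0, 0, -1.4]],
    [[-10, -1.8, -1], [0, 0, -1.4]],
    [[-15, -2.7, -1.5], [0, 0, -1.4]],
    [[-17.4, -3.15, -1.6], [0, 0, -1.4]],
    [[-17.4, -3.15, -1.6], [0, 0, -1.4]],
  ],
  hand=-1,
)

```text
clock: 8.9
ee_pos: [0.4744, -0.3532, 0.2709]
tool_rot: [-0.001, 0.708, 0.706, -0.001]
ft_force: [-0.1, 1.3, -0.1]
grip_width: 0.0821
finger_force: 0.0
```

Call:
drive_tool(
  moves=[
    [[0, 0, 0], [0, 0, 0]],
    [[0, 0, 0], [0, 0, 0]],
    [[0, 0, 0], [0, 0, 0]],
  ],
)

```text
clock: 9.2
ee_pos: [0.4762, -0.349, 0.2722]
tool_rot: [-0.0, 0.706, 0.708, 0.0]
ft_force: [-0.1, 0.7, -0.6]
grip_width: 0.0928
finger_force: 0.0
```

Run:
```python
from h import *
import pickle
print(sensors.read_state()['ee_pos'],sensors.read_state()['joint_velocities'])
m=camera_model('wrist');im=read_camera('wrist')[:,:,::-1]
cv2.imwrite('pics/w5raw.png',im);pickle.dump(m,open('w5.pkl','wb'));print(proj(m,[[.473,-.388,.128],[.473,-.388,.051]]))
```

```text
[ 0.4761906  -0.34898995  0.27223813] [-0.00179627 -0.00608588 -0.00550375 -0.00073691 -0.00298885 -0.002136  ]
[[251.55714764 222.46932185]
 [252.16951557 200.75921174]]
```

Call:
drive_tool(
  moves=[
    [[-4.5, 0, 0], [0, 0, 0]],
    [[-9, 0, 0], [0, 0, 0]],
    [[-9, 0, 0], [0, 0, 0]],
    [[-9, 0, 0], [0, 0, 0]],
    [[-9, 0, 0], [0, 0, 0]],
  ],
)

```text
clock: 9.75
ee_pos: [0.4761, -0.4394, 0.2729]
tool_rot: [0.0, 0.707, 0.707, 0.0]
ft_force: [-0.3, -0.3, 0.4]
grip_width: 0.093
finger_force: 0.0
```

Run:
```python
from h import *
import pickle
print(sensors.read_state()['ee_pos'],sensors.read_state()['joint_velocities'])
m=camera_model('wrist');im=read_camera('wrist')[:,:,::-1]
cv2.imwrite('pics/w6raw.png',im);pickle.dump(m,open('w6.pkl','wb'))
im5=cv2.imread('pics/w5raw.png');m5=pickle.load(open('w5.pkl','rb'))
o=[]
for i,mm in((im5,m5),(im,m)):
    c=proj(mm,[.473,-.388,.1])[0];x,y=int(max(0,c[0]-55)),int(max(0,c[1]-80));print(x,y);o.append(crop(i,x,y,110,165,400,600))
cv2.imwrite('pics/c56.png',np.hstack(o))
```

```text
[ 0.47611658 -0.43936237  0.27287017] [ 0.00748886 -0.01843419  0.004421   -0.00239971 -0.00038144 -0.00089601]
196 133
196 47
```

View pics/c56.png

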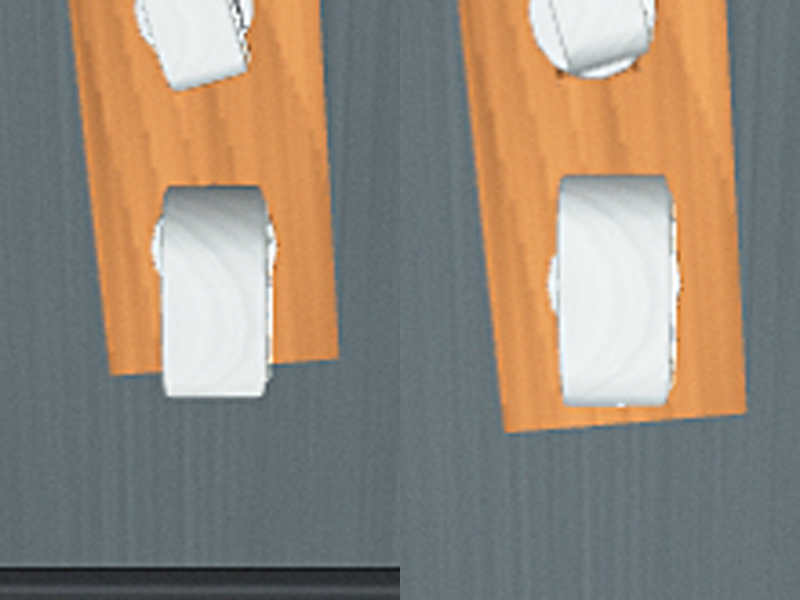

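Both crops show the large gauge case aligned with the tool. In the left crop it spans columns 164–266 and rows 187–396. In the right crop it spans columns 560–670 and rows 176–403. The collar tips are at rows 247 and 283.

Run:
```python
from h import *
import pickle
from scipy.optimize import least_squares
np.set_printoptions(precision=4,suppress=True)
m5,m6=[pickle.load(open(f'w{i}.pkl','rb')) for i in(5,6)]
f=lambda x,y,oy:(196+x/3.636-.4,oy+y/3.636-.4)
print('collar',*tri([(m5,f(214,247,133)),(m6,f(215,283,47))]))
a=np.linspace(0,2*np.pi,721)
def res(p):
    r=[]
    for m,oy,lo,hi,l,rr in((m5,133,187,396,163.5,266),(m6,47,176,403,160,270)):
        def P(x):return proj(m,np.c_[np.full(a.size,x),p[1]+.0315*np.cos(a),p[2]+.0315*np.sin(a)])
        A,B=P(p[0]-.015),P(p[0]+.015);C=np.vstack([A,B])
        r+=[C[:,1].min()-f(0,lo,oy)[1],C[:,1].max()-f(0,hi,oy)[1],A[:,0].min()-f(l,0,0)[0],B[:,0].max()-f(rr,0,0)[0]]
    return r
s=least_squares(res,[.475,-.39,.0965]);print(s.x,s.fun)
print(sensors.read_state()['ee_pos'])
```

```text
collar [ 0.4759 -0.3875  0.0517] [np.float64(0.16450343011406454), np.float64(0.1645034301141756)]
[ 0.4761 -0.3885  0.0932] [-0.9611 -0.4489 -0.9538  0.975   0.1895  1.1429 -1.1119  1.0934]
[ 0.4762 -0.4392  0.2732]
```

Call:
drive_tool(
  moves=[
    [[2.5, 0, 4], [0, 0, 0]],
    [[5.1, 0, 8], [0, 0, 0]],
    [[5.1, 0, 12], [0, 0, 0]],
    [[5.1, 0, 16], [0, 0, 0]],
    [[5.1, 0, 18.7], [0, 0, 0]],
  ],
  hand=-0.4,
)

```text
clock: 10.3
ee_pos: [0.4752, -0.387, 0.0833]
tool_rot: [-0.001, 0.706, 0.708, 0.0]
ft_force: [0.1, 0.3, 0.3]
grip_width: 0.0652
finger_force: 0.0
```

Call:
drive_tool(
  moves=[
    [[0, 0, 0], [0, 0, 0]],
    [[0, 0, 0], [0, 0, 0]],
    [[0, 0, 0], [0, 0, 0]],
    [[0, 0, 0], [0, 0, 0]],
    [[0, 0, 0], [0, 0, 0]],
  ],
  hand=1,
)

```text
clock: 10.8
ee_pos: [0.4765, -0.3904, 0.0876]
tool_rot: [0.001, 0.707, 0.707, -0.0]
ft_force: [-2.3, 0.5, 8.6]
grip_width: 0.0301
finger_force: 24.7
```

Call:
drive_tool(
  moves=[
    [[0, 0, 0], [0, 0, 0]],
    [[0, 0, 0], [0, 0, 0]],
  ],
)

```text
clock: 11.0
ee_pos: [0.4765, -0.3904, 0.0876]
tool_rot: [0.001, 0.707, 0.707, 0.0]
ft_force: [-0.8, 1.2, 7.2]
grip_width: 0.0301
finger_force: 30.0
```

Call:
drive_tool(
  moves=[
    [[0, 0, -1], [0, 0, 0]],
    [[0, 0, -3], [0, 0, 0]],
    [[0, 0, -6], [0, 0, 0]],
    [[0, 0, -9], [0, 0, 0]],
    [[0, 0, -11], [0, 0, 0]],
  ],
)

```text
clock: 11.5
ee_pos: [0.4759, -0.3899, 0.1984]
tool_rot: [0.001, 0.707, 0.707, 0.0]
ft_force: [0.3, -0.8, -3.0]
grip_width: 0.03
finger_force: 30.0
```

Call:
drive_tool(
  moves=[
    [[0, 0, 0], [0, 0, 0]],
    [[0, 0, 0], [0, 0, 0]],
  ],
)

```text
clock: 11.7
ee_pos: [0.4755, -0.3895, 0.1954]
tool_rot: [0.0, 0.707, 0.707, -0.0]
ft_force: [0.9, 0.9, -4.5]
grip_width: 0.0296
finger_force: 30.0
```

```bash
python3 -c "
from h import *
s=sensors.read_state();print(s['ee_pos'],s['ft_force'],s['wrist_torque'],s['grip_width'],s['q'])"
```

```text
[ 0.47550725 -0.38950083  0.19535622] [ 0.94850219  0.9409247  -4.46187665] [-0.11369712  0.08549307 -0.00420541] 0.029574812644429148 [-7.69687558e-01  1.85059334e-01  1.48490041e+00 -2.25206641e-06
  1.47154103e+00 -7.69583677e-01]
```

Call:
drive_tool(
  moves=[
    [[3.8, 1, 0], [0, 0, -6]],
    [[7.6, 2.1, 0], [0, 0, -12]],
    [[11.4, 3.1, 0], [0, 0, -18]],
    [[15.2, 4.2, 0], [0, 0, -24]],
    [[19, 5.2, 0], [0, 0, -30]],
  ],
)

```text
clock: 12.2
ee_pos: [0.5266, -0.1974, 0.1929]
tool_rot: [-0.002, 0.498, 0.867, -0.0]
ft_force: [1.3, -0.4, -3.5]
grip_width: 0.0299
finger_force: 30.0
```

Call:
drive_tool(
  moves=[
    [[1.4, 1.43, 0], [0, 0, -6]],
    [[2.8, 2.85, 0], [0, 0, -12]],
    [[4.2, 4.28, 0], [0, 0, -18]],
    [[5.6, 5.7, 0], [0, 0, -24]],
    [[7, 7.13, 0], [0, 0, -30]],
  ],
)

```text
clock: 12.7
ee_pos: [0.5531, -0.102, 0.1929]
tool_rot: [-0.002, 0.257, 0.966, 0.0]
ft_force: [0.7, 0.3, -3.2]
grip_width: 0.0298
finger_force: 30.0
```

Call:
drive_tool(
  moves=[
    [[0.5, 2, 0], [0, 0, -6]],
    [[1, 4, 0], [0, 0, -12]],
    [[1.5, 6, 0], [0, 0, -18]],
    [[2, 8, 0], [0, 0, -24]],
    [[2.5, 9.67, 0], [0, 0, -28.6]],
  ],
)

```text
clock: 13.2
ee_pos: [0.5798, -0.0058, 0.1928]
tool_rot: [-0.002, 0.01, 1.0, 0.0]
ft_force: [0.6, -0.3, -3.5]
grip_width: 0.0297
finger_force: 30.0
```

Call:
drive_tool(
  moves=[
    [[0, 0, 1], [0, 0, 0]],
    [[0, 0, 2], [0, 0, 0]],
    [[0, 0, 2], [0, 0, 0]],
    [[0, 0, 2], [0, 0, 0]],
  ],
)

```text
clock: 13.6
ee_pos: [0.5801, -0.0077, 0.1742]
tool_rot: [-0.001, 0.013, 1.0, 0.0]
ft_force: [-0.0, 0.0, -3.3]
grip_width: 0.0294
finger_force: 30.0
```

Run:
```python
from h import *
import pickle
s=sensors.read_state();print(s['ee_pos'],s['tool_rot'],s['ft_force'],s['q'])
m=camera_model('wrist');im=read_camera('wrist')[:,:,::-1]
cv2.imwrite('pics/w7raw.png',im);pickle.dump(m,open('w7.pkl','wb'))
c=proj(m,[.579,-.007,.09])[0];print(c)
x,y=int(c[0])-80,int(c[1])-70;print(x,y);cv2.imwrite('pics/c7.png',crop(im,x,y,160,120,800,600))
```

```text
[ 0.58006866 -0.00771629  0.17423955] [-1.27232460e-03  1.30926125e-02  9.99913479e-01  4.34961405e-06] [-0.02152999  0.0451422  -3.3202332 ] [-1.01536009e-01  1.09159662e-01  1.60736458e+00 -2.18332278e-04
  1.42760389e+00 -1.64611491e+00]
[257.24364216 203.00020967]
177 133
```

View pics/c7.png

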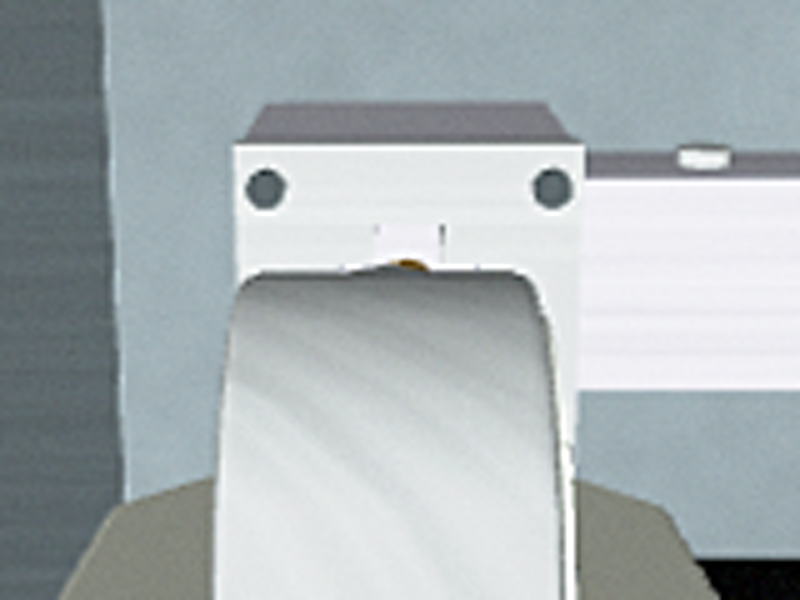

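The last view shows port screws at (265,189) and (552,188), the near keyway at (410,237), and the case spanning columns 240–535 at row 275 and 213–562 at row 600.

Run:
```python
from h import *
import pickle
np.set_printoptions(precision=4,suppress=True)
m=pickle.load(open('w7.pkl','rb'));f=lambda x,y:(177+x/5-.4,133+y/5-.4)
s=[onz(m,f(265,189),.075),onz(m,f(552,188),.075)];d=s[1]-s[0];print(s,np.linalg.norm(d),'yaw',np.arctan2(-d[0],d[1]))
c=(s[0]+s[1])/2;u=d/np.linalg.norm(d);port=c+.0232*np.array([u[1],-u[0],0]);print('port',port,'keyway',onz(m,f(410,237),.075))
# case silhouette lateral centre: fit axis point g and yaw
from scipy.optimize import least_squares
st=sensors.read_state();p=st['ee_pos'];R=rot().as_matrix()
a=np.linspace(0,2*np.pi,1441)
def prof(y0,psi,s,dx):  # face at s*15mm along tool y, offset
    X,Y=dx+.0315*np.cos(a),-.011+.0315*np.sin(a)
    c_,s_=np.cos(psi),np.sin(psi);yy=y0+s*.015
    L=np.c_[X*c_-yy*s_,X*s_+yy*c_,Y]; return proj(m,p+L@R.T)
def res(v,dx=.002):
    r=[];y0,psi=v
    for row,l,rr in((310,233,545),(400,222,553),(590,213,562)):
        tr=f(0,row)[1]
        for s,t,fn in((-1,l,min),(1,rr,max)):
            q=prof(y0,psi,s,dx);k=np.where(np.diff(np.sign(q[:,1]-tr)))[0]
            r.append(fn(q[k,0])-f(t,0)[0])
    return r
for fl in (1,):
    v=least_squares(res,[0,0]);print(v.x,v.fun)
for dx in(-.002,0,.002,.004):
    q=np.vstack([prof(0,0,s,dx) for s in(-1,1)]);print(dx,(q[:,1].min()+.4-133)*5)
print('tool p',p,'R',R)
```

```text
[array([ 0.5554, -0.0286,  0.075 ]), array([0.5565, 0.0177, 0.075 ])] 0.0462578907909587 yaw -0.02334178853564848
port [ 0.5792 -0.006   0.075 ] keyway [ 0.564  -0.0054  0.075 ]
[-0.0018  0.0081] [-0.5034  0.1966 -1.7739  2.1215 -2.6214  2.5636]
-0.002 343.3248750453356
0 323.9730560344938
0.002 304.4503388190186
0.004 284.75355684350245
tool p [ 0.5806 -0.0077  0.1751] R [[-0.9997  0.0261 -0.001 ]
 [ 0.0261  0.9997  0.    ]
 [ 0.001  -0.     -1.    ]]
```

Run:
```python
from h import *
np.set_printoptions(precision=4,suppress=True)
f=lambda x,y:(177+x/5-.4,133+y/5-.4)
P=[];C=[];Q=[];I=[]
for i in range(10):
    s=sensors.read_state();m=camera_model('wrist');I.append(read_camera('wrist'));R=rot(s).as_matrix()
    port=(onz(m,f(265,189),.075)+onz(m,f(552,188),.075))/2+.0232*np.array([1,-.024,0])
    P.append(s['ee_pos']);Q.append(R.T@(port-s['ee_pos']));C.append(R.T@(-np.array(m['R']).T@m['t']-s['ee_pos']))
P=np.array(P);print('tcp',P.mean(0),P.std(0));print('port in tool',np.mean(Q,0),np.std(Q,0));print('cam in tool',np.mean(C,0),np.std(C,0))
print('port world',np.mean(P,0)+R@np.mean(Q,0))
a,b=[x.astype(int) for x in(I[0],I[-1])];print(abs(a-b).max())
# screw centroids in last image
g=cv2.cvtColor(np.mean(I,0).astype(np.uint8),cv2.COLOR_RGB2GRAY)
for cx,cy in((265,189),(552,188)):
    x,y=map(int,f(cx,cy));w=g[y-6:y+8,x-6:x+8].astype(float);w=np.clip(200-w,0,None);yy,xx=np.mgrid[y-6:y+8,x-6:x+8];print((w*xx).sum()/w.sum(),(w*yy).sum()/w.sum(),f(cx,cy))
```

```text
tcp [ 0.5812 -0.0074  0.1759] [0.0002 0.0002 0.0003]
port in tool [0.0004 0.0017 0.1009] [0.0001 0.     0.0003]
cam in tool [ 0.073  -0.0015 -0.1585] [0. 0. 0.]
port world [ 0.5809 -0.0057  0.075 ]
255
229.19520833333334 168.16916666666665 (229.6, 170.4)
286.816120906801 167.88723115675256 (287.0, 170.2)
```

Call:
drive_tool(
  moves=[
    [[-0.15, 0.34, 0.5], [0, 0, 0]],
    [[-0.15, 0.34, 1.5], [0, 0, 0]],
    [[-0.15, 0.34, 2.4], [0, 0, 0]],
    [[-0.15, 0.34, 2.6], [0, 0, 0]],
    [[-0.15, 0.34, 2.6], [0, 0, 0]],
  ],
)

```text
clock: 14.65
ee_pos: [0.5819, -0.0036, 0.1484]
tool_rot: [-0.001, 0.012, 1.0, 0.0]
ft_force: [0.0, -0.1, -2.8]
grip_width: 0.0298
finger_force: 30.0
```

Call:
drive_tool(
  moves=[
    [[0, 0, 0], [0, 0, 0]],
    [[0, 0, 0], [0, 0, 0]],
    [[0, 0, 0], [0, 0, 0]],
    [[0, 0, 0.3], [0, 0, 0]],
    [[0, 0, 0.6], [0, 0, 0]],
  ],
)

```text
clock: 15.15
ee_pos: [0.5828, -0.0037, 0.1436]
tool_rot: [0.0, 0.012, 1.0, -0.0]
ft_force: [-1.2, 1.0, -3.3]
grip_width: 0.03
finger_force: 30.0
```

Call:
drive_tool(
  moves=[
    [[0, 0, 0.2], [0, 0, 0]],
    [[0, 0, 0.4], [0, 0, 0]],
    [[0, 0, 0.4], [0, 0, 0]],
  ],
)

```text
clock: 15.45
ee_pos: [0.5823, -0.0036, 0.1391]
tool_rot: [-0.0, 0.012, 1.0, 0.0]
ft_force: [-0.0, 1.5, -2.2]
grip_width: 0.0301
finger_force: 30.0
```

Call:
drive_tool(
  moves=[
    [[0, 0, 0.2], [0, 0, 0]],
    [[0, 0, 0.4], [0, 0, 0]],
    [[0, 0, 0.6], [0, 0, 0]],
    [[0, 0, 0.6], [0, 0, 0]],
  ],
)

```text
clock: 15.85
ee_pos: [0.5824, -0.0036, 0.1332]
tool_rot: [-0.0, 0.012, 1.0, 0.0]
ft_force: [0.0, -0.4, -3.2]
grip_width: 0.0297
finger_force: 30.0
```

Call:
drive_tool(
  moves=[
    [[0, 0, 0.2], [0, 0, 0]],
    [[0, 0, 0.4], [0, 0, 0]],
    [[0, 0, 0.4], [0, 0, 0]],
  ],
)

```text
clock: 16.15
ee_pos: [0.5829, -0.0037, 0.1299]
tool_rot: [0.0, 0.012, 1.0, -0.0]
ft_force: [-0.8, 0.4, 0.8]
grip_width: 0.0297
finger_force: 30.0
```

Call:
drive_tool(
  moves=[
    [[0, 0, 0.2], [0, 0, 0]],
    [[0, 0, 0.4], [0, 0, 0]],
    [[0, 0, 0.6], [0, 0, 0]],
    [[0, 0, 0.6], [0, 0, 0]],
  ],
)

```text
clock: 16.55
ee_pos: [0.5829, -0.0037, 0.1236]
tool_rot: [0.0, 0.012, 1.0, -0.0]
ft_force: [-0.7, -0.2, 3.1]
grip_width: 0.0297
finger_force: 30.0
```

Call:
drive_tool(
  moves=[
    [[0, 0, 0.15], [0, 0, 0]],
    [[0, 0, 0.25], [0, 0, 0]],
    [[0, 0, 0.25], [0, 0, 0]],
    [[0, 0, 0.25], [0, 0, 0]],
  ],
)

```text
clock: 16.95
ee_pos: [0.5829, -0.0037, 0.1216]
tool_rot: [0.0, 0.012, 1.0, -0.0]
ft_force: [-1.7, -0.9, 5.3]
grip_width: 0.03
finger_force: 30.0
```

Call:
drive_tool(
  moves=[
    [[0, -0.04, 0], [0, 0, 6]],
    [[0.01, -0.07, 0], [0, 0, 12]],
    [[0.02, -0.11, 0], [0, 0, 18]],
    [[0.03, -0.14, 0], [0, 0, 24]],
    [[0.05, -0.175, 0], [0, 0, 30]],
  ],
)

```text
clock: 17.45
ee_pos: [0.5823, -0.0061, 0.1216]
tool_rot: [0.0, 0.273, 0.962, -0.001]
ft_force: [-2.4, -2.4, 5.2]
grip_width: 0.0302
finger_force: 30.0
```

```bash
python3 -c "
from h import *
s=sensors.read_state();print(s['ee_pos'],s['ft_force'],s['wrist_torque'],s['grip_width'],s['q'])"
```

```text
[ 0.58230149 -0.0060677   0.12161765] [-2.40535258 -2.3937143   5.1787628 ] [-0.57434705  0.44597654  0.13477904] 0.030151418819715958 [-9.77397414e-02  1.55371458e-01  1.65599953e+00 -1.15761360e-03
  1.32964965e+00 -1.11594488e+00]
```

Call:
drive_tool(
  moves=[
    [[0, -0.04, 0], [0, 0, 6]],
    [[0.01, -0.07, 0], [0, 0, 12]],
    [[0.02, -0.11, 0], [0, 0, 18]],
    [[0.03, -0.14, 0], [0, 0, 24]],
    [[0.05, -0.175, 0], [0, 0, 30]],
  ],
)

```text
clock: 17.95
ee_pos: [0.5809, -0.0073, 0.1217]
tool_rot: [0.0, 0.512, 0.859, -0.0]
ft_force: [-1.9, -2.4, 5.8]
grip_width: 0.0296
finger_force: 30.0
```

Call:
drive_tool(
  moves=[
    [[0, -0.03, 0], [0, 0, 5]],
    [[0.01, -0.06, 0], [0, 0, 10]],
    [[0.015, -0.09, 0], [0, 0, 15]],
    [[0.02, -0.12, 0], [0, 0, 20]],
    [[0.03, -0.15, 0], [0, 0, 25]],
  ],
)

```text
clock: 18.45
ee_pos: [0.5794, -0.0077, 0.1216]
tool_rot: [0.001, 0.686, 0.728, -0.0]
ft_force: [-1.7, -2.2, 5.5]
grip_width: 0.0298
finger_force: 30.0
```

```bash
python3 -c "
from h import *
s=sensors.read_state();print(s['ee_pos'],s['ft_force'],s['wrist_torque'],s['grip_width'],s['q'],rot().as_euler('ZYX',degrees=True))"
```

```text
[ 0.57944368 -0.00771498  0.12162202] [-1.67298071 -2.211049    5.49532032] [-0.56362549  0.48991732  0.22438791] 0.029766059647112462 [-1.01092802e-01  1.48045523e-01  1.66409882e+00 -1.10880130e-03
  1.32895527e+00 -1.60159744e-01] [9.33994757e+01 6.54026089e-02 1.79981958e+02]
```

Call:
drive_tool(
  moves=[
    [[0, -0.015, 0], [0, 0, 2.5]],
    [[0, -0.03, 0], [0, 0, 5]],
    [[0, -0.03, 0], [0, 0, 5]],
  ],
)

```text
clock: 18.75
ee_pos: [0.5792, -0.0077, 0.1216]
tool_rot: [0.001, 0.716, 0.698, -0.0]
ft_force: [-2.0, -2.3, 4.9]
grip_width: 0.0298
finger_force: 30.0
```

```bash
cat > st.py <<'E'
from h import *
s=sensors.read_state();print(s['clock'],s['ee_pos'],s['ft_force'],s['wrist_torque'],s['grip_width'],rot().as_euler('ZYX',degrees=True))
E
python3 st.py
```

```text
18.75 [ 0.57918942 -0.00773215  0.12164716] [-2.00259339 -2.29750223  4.94486003] [-0.53908141  0.51426808  0.23093182] 0.029781094386974263 [8.85151361e+01 6.51888048e-02 1.79968450e+02]
```

Call:
drive_tool(
  moves=[
    [[0, -0.01, 0], [0, 0, 1.5]],
    [[0, -0.02, 0], [0, 0, 3]],
    [[0, -0.02, 0], [0, 0, 3]],
  ],
)

```text
clock: 19.05
ee_pos: [0.5789, -0.0077, 0.1216]
tool_rot: [0.001, 0.734, 0.679, -0.0]
ft_force: [-1.9, -2.3, 5.9]
grip_width: 0.0301
finger_force: 30.0
```

```bash
python3 st.py
```

```text
19.05 [ 0.57894864 -0.00768825  0.12164089] [-1.94309753 -2.2534865   5.90225711] [-0.60448784  0.59351729  0.40409159] 0.030095399771909292 [8.55679849e+01 6.52889131e-02 1.79971945e+02]
```

```bash
python3 - <<'E'
from h import *
w=read_camera('wrist')[:,:,::-1];s=read_camera('scene')[:,:,::-1]
c=proj(camera_model('scene'),[.579,-.004,.12])[0];x,y=int(c[0])-50,int(c[1])-60
cv2.imwrite('pics/fin.png',np.hstack([crop(w,120,60,270,324,400,480),crop(s,x,y,100,120,400,480)]))
E
python3 st.py
```

```text
19.15 [ 0.57897457 -0.00771478  0.12163859] [-1.80306318 -2.10639552  5.57207971] [-0.53747331  0.51434872  0.40342852] 0.029987957544602088 [8.56146250e+01 6.42155684e-02 1.79971065e+02]
```

View pics/fin.png

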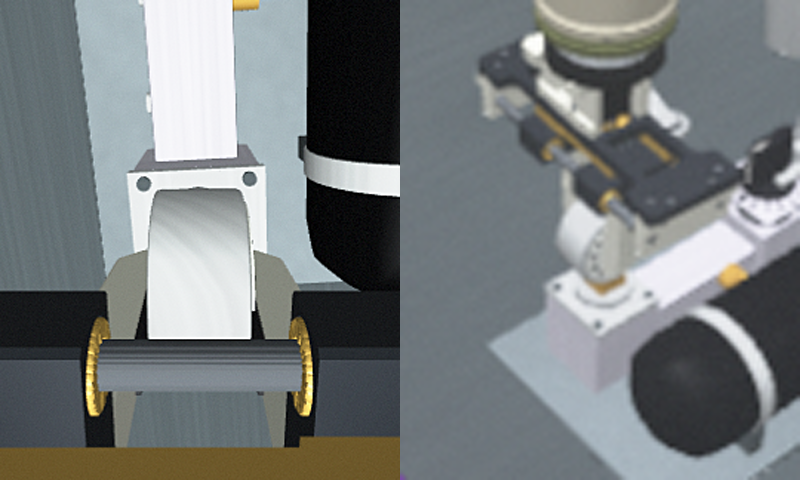

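The gauge is seated upright in the port and still gripped, with its dial toward the receiver. It is against the stop: wrist torque rose from 0.23 to 0.40 N m over the last 3°.

```bash
python3 -c "
from plant import order
print(order.hand_in())"
```

```text
the job is handed in; nothing more can be done
None
```

The job is handed in at about 19 s: the knob is at the broad mark within about 0.02 rad, the fork lock is fully in, and the larger gauge is seated upright, turned to the stop and still gripped there.

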